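Tip out the parts bin and gauge a bush

ROBOT

A 6-joint arm with a two-finger parallel gripper is mounted at the origin on a cart in front of the work surface, level with it; the furniture and walls round the work are solid. World frame = base frame: x ahead of the robot, y to its left, z up, the work surface at z = 0. Lengths are in mm, angles in degrees, forces in N, time in s.
With the tool pointing down it reaches from about 350 to 850 mm from the base axis. Payload 8.1 kg.
Tool frame: the origin (TCP) lies midway between the tips of the shut fingers; the grasp point (between the pads) lies 19 mm behind it; z points along the fingers, y is the line along which they close (so a half turn about z gives the same grasp; the last joint's range is limited). The gripper opens to 85 mm and grips with 20 to 120 N. Pads are 22 mm wide; open, the fingers measure 114 mm over their backs; the gripper's body (76 mm by 85 mm) begins 54 mm behind the grasp point. The pads swing forward as they close: fully open they stand 13 mm farther back than shut.
Start: joints at [-80.753, 7.471, 85.268, -0, 87.261, -4.893], TCP at [146.602, -581.819, 231.292] pointing down, gripper open.
Joint ranges: [-169.43, 169.43], [-51.17, 129.36], [1.28, 143.12], [-76.62, 256.62], [0, 156.53], [-152.29, 152.29]. Speed limits (degrees/s): [136.94, 136.94, 159.86, 180, 180, 180].

INTERFACE

Orientations are given as [roll, pitch, yaw] about the fixed x, y, z axes, in that order (R = Rz(yaw) Ry(pitch) Rx(roll)).
In Python, from bench import sense, snapshot, camera_params, hand_in, masks_of, pinpoint gives the robot as it stands.
- The arm moves only by the tool step_arm, never from a script. Its argument "targets" is a list of rows, each an object with "angular": the turn, a rotation vector about the tool's x, y, z scaled (see below), a list of three; "dp": the shift along the tool's x, y, z scaled (see below), a list of three; "fingers": the closure, from 0 (fully open) to 1 (shut). A call has exactly 8 rows; each row is the pose to reach, as a shift and turn from the pose commanded when the call began, along the tool's axes at that moment, turning the shorter way round; what a row does not reach only later rows make up. The controller multiplies each number of a shift by 0.2 m and each number of a turn by 180 degrees. A row lasts 1/8 s, in which the tool goes at most 62.5 mm and 10.7 degrees, less where a joint would pass 70% of its speed; a pose out of reach is approached as far as the arm can. A call with a number of a shift or a turn outside -1 to 1 is refused whole. A call with a gripper value outside its range is refused whole. The fingers move at their own pace and stop on an object; "newtons" is the grip in N (left out, the last holds). Time passes only in rows, so rows that repeat a pose let the fingers close, or fill a call up. It gives the time, the measured TCP pose, the force, the opening and the grip force at its end, in the units of the state.
- sense(): the state, without advancing time (a new reading comes with each control period).
- snapshot(name): name is "side" or "top"; returns the picture (420x560x3 uint8, blue, green, red); there is no depth.
- camera_params(name): a dict with "vfov" (degrees; the focal length in pixels is half the picture's height over the tangent of half this angle, whatever the lens; pixels are square), "cx", "cy" (the principal point, pixels), "D" ([k1, k2, p1, p2, k3] as OpenCV has them; the pictures are not rectified), "R" (3x3) and "t" (3): a world point X has camera coordinates R X + t. Camera axes: x right, y down, z forward; pixel columns grow to the right and rows downward; lengths in mm; the calibration is good to about 2 mm. A picture is of the moment at which its call begins. camera_params takes no time and is no camera call.
- hand_in(): hands the job in; it is judged then, once.
Trained networks look in the newest picture that a camera, given by its name, has taken for a name from the list of things; names that differ only in an ending like _2 or _b are one class to them, and where a whole thing is asked for, a point or a joint stands for the part that bears it (a point fixed in the world has none). Each returns a list of dicts, best first, with "conf" (0 to 1); they miss things now and then, are a little off and sometimes report something else, mostly with a low value. They report only what shows in the picture. A call takes as long as a camera call. They do not tell look-alikes from the thing itself.
- masks_of(camera, label): "pixels" (420x560 bool, what is visible of it) and "at" ([column, row] in pixels, amid what is visible of it).
- pinpoint(camera, label): "at" ([column, row] in pixels: a listed point, or the origin of a listed thing).
The state is a dict: "time": time; "joint_pos": joint angles; "qd": joint speeds; "joint_efforts": joint torques, N m; "tool_pos": TCP position; "tcp_rot": TCP orientation; "ft_force": force on the tool from outside, world axes, zero at the start; "wrist_torque": the same for the moment, N m; "finger_gap": finger opening in mm; "grip_force": force on a finger pad.
Only numpy, scipy, OpenCV 4.12 (cv2) and the standard library are available. Lean on these libraries where they do the work, as an engineer would, in place of code of your own. Each camera call takes 0.05 s, during which the arm holds its last target. There are 200 camera calls.

TASK

Tip the grey rack's hinged bin smoothly and fully forward, so that its parts stay standing, reach into its back row and take out the round bush, leaving the hexagonal spacer in its cell. Stand the bush upright on the wooden caliper board between the caliper's open jaws and let go of it, then slide the moving jaw shut against it by the thumbscrew until you feel it clamp the bush gently against the fixed jaw. Leave the bush standing there, with the jaws closed on it.

Things in the scene. Friction and masses are not known exactly. Their poses are not given: they have to be found in the camera images.
- rack_pivot (a point): Middle of the bin's pivot line on the fixed grey rack, 30 mm above the bench. Axes: x from the open front towards the rack's back, y along the pivot line, z up. The rack is 194 mm wide, from x = -11 to +124 mm; its roof (underside 124, top 129 mm above this point) covers all from x = 62 mm backwards, with side plates below it.
- bin (a joint): Tilt of the dark sheet-steel bin about the pivot line, rad: 0 shut, grows as the bin's top comes forward (towards rack -x), stop at 0.70. The hinge is stiff (0.4 N m friction, about 4 to 8 N at the rim) and stays where it is left.
- bin_rim (a point): Top of the bin's front panel, middle of its 176 mm width, 112 mm from the pivot line; turns with the bin (axes as the rack's at tilt 0). Panel 4 mm thick with an 8 mm rolled rim, its outer face in the pivot plane. When shut, a 55 mm wide gap is open between rim and roof: fingertips lowered into it can pull the panel forward from behind.
- bin_back (a point): Middle of the bin's back row, on its floor, 79 mm behind the pivot plane; turns with the bin (z off the floor, x to the back). The row runs from a cross bar (16 mm high, rear face x = -25 mm) to the back wall (x = +25 mm). A partition at y = 0 makes two cells 83 mm wide; walls 40 to 45 mm high. Parts start 1 to 2 mm behind the bar and, if tipped smoothly, stay standing against it.
- bush: The round bush: plain steel turned cylinder, 24 mm in diameter, 45 mm tall, with a bored top; 80 g. Origin at the centre of its underside, z along its axis. It stands in one cell of the bin's back row (left or right varies).
- bush_mid (a point): Centre of the round bush, 22.5 mm above its underside; z along its axis.
- spacer_mid (a point): Centre of the hexagonal steel spacer, 25 mm over its corners, 30 mm tall, standing in the other cell. It stays in the bin.
- anvil (a point): On top of the fixed pale wooden board (105 x 215 x 18 mm), at the face of the caliper's fixed jaw. z up; +y is the way the moving jaw closes, so the open gap is at negative y; x goes from the jaw points (-13 mm) to the caliper's beam (edge at +20 mm, top 12 mm above the board). Jaws are 6 to 14 mm above the board. The bush belongs at x = 0 within 10 mm, clamped at y = -12 mm.
- caliper_jaw (a joint): Opening of the caliper: the gap between its jaw faces in m (0 shut, up to 0.10). It slides freely (friction 0.3 N) and stays where it is left.
- thumb (a point): Middle of the thumbscrew that stands on the caliper's moving jaw, an upright steel stud 12 mm in diameter; this point is 26 mm above the board, the stud's top 34 mm, the slide's top below it 14 mm above the board. Axes as the anvil's; it lies at x = +27 mm, y = -30 mm minus the opening in the anvil's frame.
Things that resemble listed ones, but are neither listed nor needed, are in the scene too. Leave any blue look-alike of the bush alone.

How it is judged (in metres and radians):
On the way, in this order (a step that is already met when the one before it is completed fails the run):
1. the bin is tipped fully forward (value of joint bin above 0.6 rad), for 0.2 s.
2. the bush stands released on the board between the open jaws (x of bush_mid in the frame of anvil between -0.011 and 0.011 m and z of bush_mid in the frame of anvil between 0.0195 and 0.0255 m and angle between bush_mid's own z axis and vertical below 0.12 rad and y of bush_mid in the frame of anvil between -0.058 and -0.009 m and contact force between the fingers and bush below 0.1 N and value of joint caliper_jaw above 0.03 m), for 0.2 s.
3. the moving jaw presses the bush with at least 2 N (contact force between caliper_jaw and bush above 2 N and contact force between the fingers and bush below 0.1 N), for 0.1 s.
At the end, for the whole second after the job is handed in: The bush stands upright (within 7 degrees) on the board between the jaws, its centre within 11 mm of the anvil point along x and within 2.5 mm of touching the fixed jaw, the caliper's opening 22 to 26 mm; released and at rest (x of bush_mid in the frame of anvil between -0.011 and 0.011 m and z of bush_mid in the frame of anvil between 0.0195 and 0.0255 m and angle between bush_mid's own z axis and vertical below 0.12 rad and y of bush_mid in the frame of anvil between -0.0145 and -0.0095 m and value of joint caliper_jaw between 0.022 and 0.026 m and linear speed of bush below 0.01 m/s and contact force between the fingers and bush below 0.1 N).
It fails at once if the spacer is taken out of its cell (distance between spacer_mid and bin_back above 0.09 m).
It fails at once if the bush is squeezed hard by the jaw (over 25 N) (contact force between caliper_jaw and bush above 25 N).
It also fails if it takes over 54 s, if anything falls off the work surface, if the arm or the gripper's body presses on something with over 40 N, if the wrist force passes 120 N, or if a joint passes its speed limit or range.

## Working session

There is one attempt and no reset: what is moved stays moved. The work goes in short steps, Python scripts to look and compute and a tool call to move; the robot and the scene stay as the last step left them, time stands still between calls to the robot, and variables do not carry over. Pictures are saved under pics/ and viewed, at most 10 in all, crops included, and the job is handed in when it is done.

Besides the shell and the picture viewer there is one more tool, called as a command line: name --argument value ..., lists and objects as JSON in quotes. step_arm: Moves the arm, as the interface text tells. Its arguments: {"type":"object","properties":{"targets":{"type":"array","items":{"type":"object","properties":{"angular":{"type":"array","items":{"type":"number","minimum":-1,"maximum":1}},"dp":{"type":"array","items":{"type":"number","minimum":-1,"maximum":1}},"fingers":{"type":"number"}}}},"newtons":{"type":"number"}},"required":["targets"]}

```bash
ls; mkdir -p pics; cat > h.py <<'E'
import numpy as np, cv2
from bench import *
def K(c):
    p=camera_params(c); f=210/np.tan(np.radians(p['vfov'])/2)
    return np.array([[f,0,p['cx']],[0,f,p['cy']],[0,0,1.]]),np.array(p['D'],float),np.array(p['R'],float),np.array(p['t'],float)
def ray(c,uv):
    k,D,R,t=K(c); n=cv2.undistortPoints(np.array([[uv]],float),k,D)[0,0]
    d=R.T@np.array([n[0],n[1],1]); return -R.T@t,d/np.linalg.norm(d)
def onz(c,uv,z):
    o,d=ray(c,uv); return o+d*(z-o[2])/d[2]
def tri(uva,uvb,a='side',b='top'):
    o1,d1=ray(a,uva); o2,d2=ray(b,uvb)
    s=np.linalg.lstsq(np.c_[d1,-d2],o2-o1,rcond=None)[0]
    p,q=o1+s[0]*d1,o2+s[1]*d2
    return (p+q)/2,np.linalg.norm(p-q)
def proj(c,X):
    k,D,R,t=K(c); return cv2.projectPoints(np.atleast_2d(np.array(X,float)),cv2.Rodrigues(R)[0],t,k,D)[0][:,0]
E
python3 - <<'E'
from h import *
im={c:snapshot(c) for c in('side','top')}
for c in im: cv2.imwrite(f'pics/{c}0.png',im[c])
P={}
for n in ['rack_pivot','bin_rim','bin_back','bush','bush_mid','spacer_mid','anvil','thumb']:
    for c in im:
        P[n,c]=pinpoint(c,n)
        print(n,c,[(np.round(d['at'],1).tolist(),round(d['conf'],2)) for d in P[n,c]])
    if P[n,'side'] and P[n,'top']:
        x,e=tri(P[n,'side'][0]['at'],P[n,'top'][0]['at']); print('   ',x.round(1),round(e,1))
print(sense())
E
```

```text
pics
rack_pivot side [([263.6, 257.1], 0.6)]
rack_pivot top [([251.4, 231.5], 0.78)]
    [432.4 324.   39.5] 3.4
bin_rim side [([259.5, 230.1], 0.97), ([224.6, 258.3], 0.29)]
bin_rim top [([244.4, 219.5], 0.81)]
    [439.5 328.2 139.8] 9.5
bin_back side [([222.6, 255.9], 0.73)]
bin_back top [([218.1, 219.5], 0.65)]
    [472.7 398.8  34.5] 12.3
bush side [([173.7, 283.8], 0.45), ([234.2, 242.3], 0.44)]
bush top [([224.2, 200.8], 0.49), ([160.3, 228.9], 0.46)]
    [ 560.4  464.  -158.9] 145.3
bush_mid side [([232.0, 237.2], 0.7), ([171.5, 278.0], 0.64)]
bush_mid top [([157.0, 229.7], 0.73), ([226.0, 201.0], 0.61)]
    [389.4 432.5 275.8] 92.6
spacer_mid side [([228.9, 271.6], 0.63)]
spacer_mid top [([216.1, 239.0], 0.63)]
    [428.9 403.6  38.6] 4.0
anvil side [([258.1, 231.1], 0.71), ([353.9, 231.1], 0.58)]
anvil top [([355.4, 218.8], 0.84)]
    [404.7 235.8 198.9] 204.6
thumb side [([374.1, 199.0], 0.67)]
thumb top [([387.7, 198.3], 0.79), ([214.7, 239.1], 0.49)]
    [457.   27.9  63. ] 6.4
{'time': 0.9, 'joint_pos': array([-8.07520970e+01,  7.47014839e+00,  8.52666111e+01, -3.60771173e-04,
        8.72602784e+01, -4.89180631e+00]), 'qd': array([ 0.02737885,  0.03316151,  0.00569599,  0.0536881 , -0.0089021 ,
       -0.06830509]), 'joint_efforts': array([ 5.65010887e-04, -5.69307303e+01, -5.00872922e+01, -5.17002761e-06,
        8.22262900e-04, -3.49761820e-05]), 'tool_pos': array([ 146.6078641 , -581.83471069,  231.31425088]), 'tcp_rot': array([1.79997079e+02, 6.11646227e-04, 1.41397265e+01]), 'ft_force': array([-0.14694208, -0.04738778, -0.06119206]), 'wrist_torque': array([-0.03736206, -0.01796711, -0.01850307]), 'grip_force': 0.0, 'finger_gap': 85.54544784294039}
```

```bash
python3 - <<'E'
import cv2,numpy as np
s=cv2.imread('pics/side0.png');t=cv2.imread('pics/top0.png')
a=cv2.resize(s[180:330,130:430],None,fx=2.6,fy=2.6,interpolation=2)[:,:780]
cv2.imwrite('pics/a.png',a)
b=cv2.resize(t[160:280,130:430],None,fx=2.6,fy=2.6,interpolation=2)
cv2.imwrite('pics/b.png',b)
E
```

```text
(no output)
```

View pics/a.png

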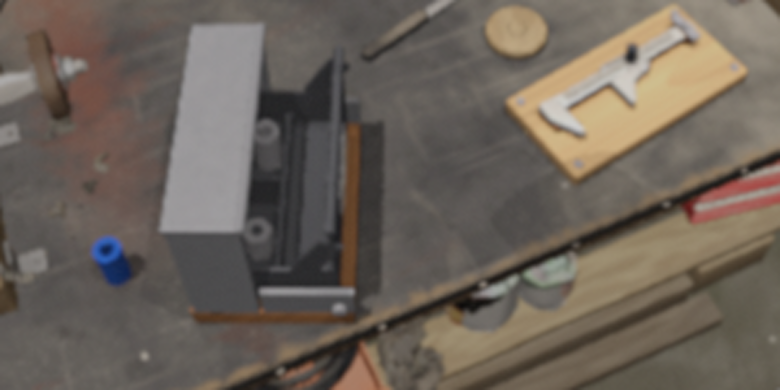

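View pics/b.png

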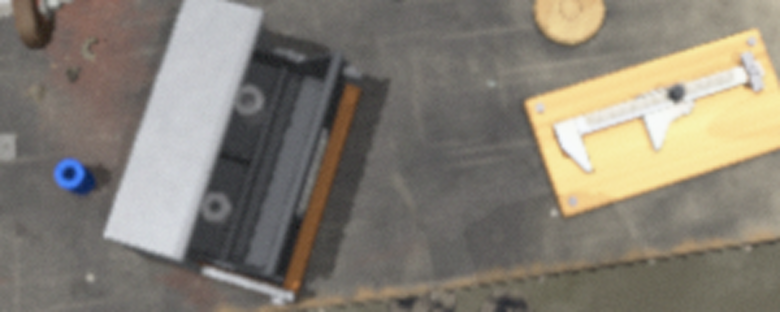

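Side crop: the rack is in the middle. The far cell holds a tall grey cylinder, at about (232,237) in the full picture, and the near cell holds a shorter one at (229,271). The blue look-alike stands at (171,278), and the caliper board is on the right. Top crop: the same parts sit at (226,201) and (216,239), with blue at (157,229). The bush candidates are far grey, near grey and blue. I think it's the far grey one, and I'll check that in an enlarged crop together with the pose measurements.

```bash
python3 - <<'E'
from h import *
A=lambda u,v:(130+u/2.6-.3,180+v/2.6-.3)
B=lambda u,v:(130+u/2.6-.3,160+v/2.6-.3)
print('cams',[ (-K(c)[2].T@K(c)[3]).round(0) for c in('side','top')])
print('roof corners far-back, far-front, near-front, near-back')
for c,pts in(('side',[A(192,24),A(264,26),A(246,235),A(162,232)]),('top',[B(187,0),B(262,12),B(182,260),B(106,237)])):
    print(c,[onz(c,p,159)[:2].round(0).tolist() for p in pts])
print('anvil',onz('side',(353.9,231.1),18).round(1),onz('top',(355.4,218.8),18).round(1),tri((353.9,231.1),(355.4,218.8)))
print('thumb',onz('side',(374.1,199),44).round(1),onz('top',(387.7,198.3),44).round(1))
print('bush',tri((232,237.2),(226,201)),'base',tri((234.2,242.3),(224.2,200.8)))
print('spacer',tri((228.9,271.6),(216.1,239)))
print('board corners')
for c,pts in(('side',[A(507,102),A(580,181),A(748,70),A(672,6)]),('top',[B(525,101),B(568,216),B(755,30)])):
    print(c,[onz(c,p,18)[:2].round(0).tolist() for p in pts])
for c,pts in(('side',[A(540,105),A(583,135),A(632,104),A(613,84)]),('top',[B(557,125),B(590,168),B(656,148),B(645,118)])):
    print(c,[onz(c,p,32)[:2].round(0).tolist() for p in pts])
s=cv2.imread('pics/side0.png');t=cv2.imread('pics/top0.png')
z=lambda i,r,c:cv2.resize(i[r:r+60,c:c+60],(400,400),interpolation=2)
cv2.imwrite('pics/c.png',np.hstack([z(s,222,205),z(t,190,195)]))
z=lambda i,r,c:cv2.resize(i[r:r+80,c:c+80],(400,400),interpolation=2)
cv2.imwrite('pics/d.png',np.hstack([z(s,180,325),z(t,175,335)]))
E
```

```text
cams [array([-20., 473., 835.]), array([ 268.,  291., 1049.])]
roof corners far-back, far-front, near-front, near-back
side [[573.0, 397.0], [546.0, 343.0], [368.0, 422.0], [396.0, 476.0]]
top [[567.0, 399.0], [549.0, 344.0], [375.0, 424.0], [399.0, 476.0]]
anvil [419.5  95.2  18. ] [432.4  97.8  18. ] (array([432.7808625 ,  90.12264744,  -1.70350892]), np.float64(9.695912658697036))
thumb [466.9  14.2  44. ] [462.5  25.5  44. ]
bush (array([504.18485134, 369.85801595,  49.88561572]), np.float64(0.8065751848256304)) base (array([508.66365269, 371.14891551,  24.33732402]), np.float64(11.14427922130747))
spacer (array([428.86623468, 403.64752711,  38.63064755]), np.float64(3.9508865089513217))
board corners
side [[480.0, 141.0], [376.0, 123.0], [417.0, -86.0], [516.0, -65.0]]
top [[485.0, 142.0], [383.0, 122.0], [519.0, -66.0]]
side [[456.0, 121.0], [411.0, 102.0], [422.0, 44.0], [449.0, 48.0]]
top [[458.0, 121.0], [418.0, 100.0], [427.0, 42.0], [453.0, 47.0]]
```

View pics/c.png

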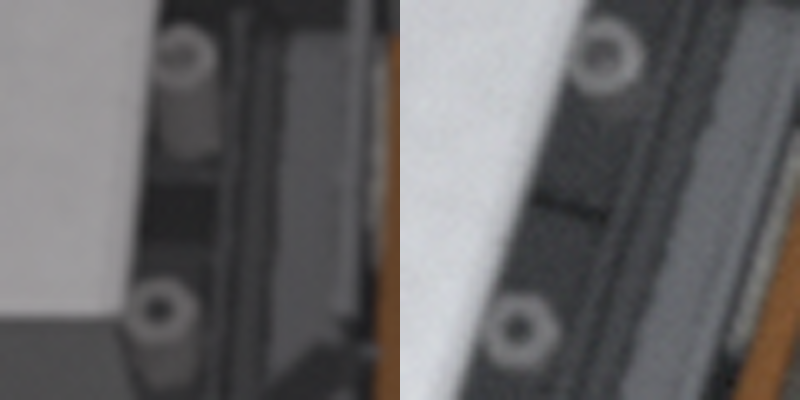

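View pics/d.png

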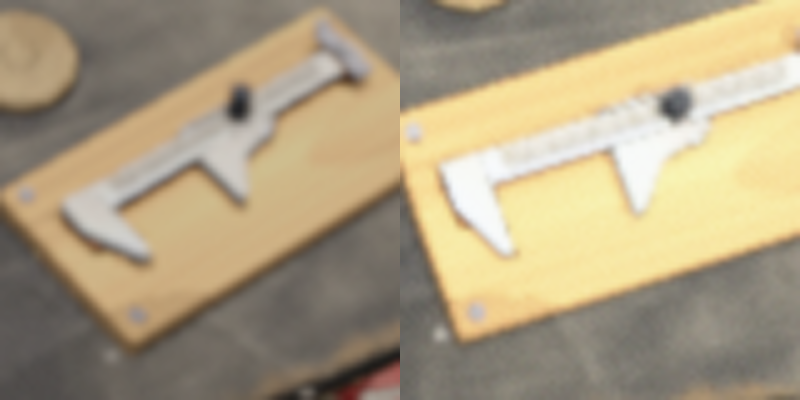

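The crops show the far part is taller and round with a wide bore, so it is the bush. The near one is shorter with a hexagonal outline, so it is the spacer. Caliper crop: the fixed jaw is at the left, the moving jaw in the middle, and the black thumbscrew at side (374,199) and top (388,198). The jaw gap is about 52 mm. Now I'll move towards the rack.

step_arm --targets '[{"dp": [0.15,-0.12,-0.02],"angular": [0,0,0],"fingers": 1},{"dp": [0.3,-0.24,-0.04],"angular": [0,0,0],"fingers": 1},{"dp": [0.45,-0.36,-0.06],"angular": [0,0,0],"fingers": 1},{"dp": [0.6,-0.48,-0.08],"angular": [0,0,0],"fingers": 1},{"dp": [0.75,-0.6,-0.1],"angular": [0,0,0],"fingers": 1},{"dp": [0.85,-0.68,-0.12],"angular": [0,0,0],"fingers": 1},{"dp": [0.95,-0.76,-0.14],"angular": [0,0,0],"fingers": 1},{"dp": [1,-0.8,-0.15],"angular": [0,0,0],"fingers": 1}]'

```text
time: 1.9
tool_pos: [302.2, -377.1, 261.7]
tcp_rot: [180.0, -0.0, 14.2]
ft_force: [0.4, -0.1, -0.2]
finger_gap: -0.2
grip_force: 0.0
```

step_arm --targets '[{"dp": [0.1,-0.14,0],"angular": [0,0,0],"fingers": 1},{"dp": [0.2,-0.28,0],"angular": [0,0,0],"fingers": 1},{"dp": [0.3,-0.43,0],"angular": [0,0,0],"fingers": 1},{"dp": [0.4,-0.57,0],"angular": [0,0,0],"fingers": 1},{"dp": [0.5,-0.71,0],"angular": [0,0,0],"fingers": 1},{"dp": [0.58,-0.83,0],"angular": [0,0,0],"fingers": 1},{"dp": [0.65,-0.93,0],"angular": [0,0,0],"fingers": 1},{"dp": [0.7,-1,0],"angular": [0,0,0],"fingers": 1}]'

```text
time: 2.9
tool_pos: [388.6, -149.1, 261.4]
tcp_rot: [180.0, -0.0, 14.2]
ft_force: [0.2, -0.6, -0.3]
finger_gap: 0.1
grip_force: 0.0
```

step_arm --targets '[{"dp": [0.08,-0.14,0],"angular": [0,0,0],"fingers": 1},{"dp": [0.16,-0.28,0],"angular": [0,0,0],"fingers": 1},{"dp": [0.24,-0.43,0],"angular": [0,0,0],"fingers": 1},{"dp": [0.33,-0.57,0],"angular": [0,0,0],"fingers": 1},{"dp": [0.42,-0.71,0],"angular": [0,0,0],"fingers": 1},{"dp": [0.5,-0.83,0],"angular": [0,0,0],"fingers": 1},{"dp": [0.56,-0.93,0],"angular": [0,0,0],"fingers": 1},{"dp": [0.6,-1,0],"angular": [0,0,0],"fingers": 1}]'

```text
time: 3.9
tool_pos: [456.1, 74.3, 261.2]
tcp_rot: [180.0, 0.0, 14.2]
ft_force: [-0.1, -0.2, -0.2]
finger_gap: 0.4
grip_force: 0.0
```

step_arm --targets '[{"dp": [0.03,-0.14,0],"angular": [0,0,-0.04],"fingers": 1},{"dp": [0.06,-0.28,0],"angular": [0,0,-0.08],"fingers": 1},{"dp": [0.09,-0.43,0],"angular": [0,0,-0.12],"fingers": 1},{"dp": [0.12,-0.57,0],"angular": [0,0,-0.16],"fingers": 1},{"dp": [0.15,-0.71,0],"angular": [0,0,-0.2],"fingers": 1},{"dp": [0.17,-0.83,0],"angular": [0,0,-0.24],"fingers": 1},{"dp": [0.19,-0.93,0],"angular": [0,0,-0.27],"fingers": 1},{"dp": [0.2,-1,0],"angular": [0,0,-0.287],"fingers": 1}]'

```text
time: 4.9
tool_pos: [445.9, 277.8, 261.2]
tcp_rot: [180.0, 0.0, 65.9]
ft_force: [-0.4, -0.0, 0.2]
finger_gap: 0.0
grip_force: 0.0
```

step_arm --targets '[{"dp": [0.1,-0.04,0],"angular": [0,0,0],"fingers": 1},{"dp": [0.2,-0.08,0.08],"angular": [0,0,0],"fingers": 1},{"dp": [0.3,-0.12,0.16],"angular": [0,0,0],"fingers": 1},{"dp": [0.366,-0.157,0.24],"angular": [0,0,0],"fingers": 1},{"dp": [0.366,-0.157,0.32],"angular": [0,0,0],"fingers": 1},{"dp": [0.366,-0.157,0.4],"angular": [0,0,0],"fingers": 1},{"dp": [0.366,-0.157,0.43],"angular": [0,0,0],"fingers": 1},{"dp": [0.366,-0.157,0.43],"angular": [0,0,0],"fingers": 1}]'

```text
time: 5.9
tool_pos: [447.1, 356.3, 174.9]
tcp_rot: [-180.0, 0.0, 65.8]
ft_force: [0.5, 0.7, -0.4]
finger_gap: -0.0
grip_force: 0.0
```

```bash
python3 - <<'E'
from h import *
s=snapshot('side');t=snapshot('top')
z=lambda i,r,c:cv2.resize(i[r:r+100,c:c+100],(400,400),interpolation=2)
cv2.imwrite('pics/e.png',np.hstack([z(s,190,190),z(t,180,190)]))
print(sense()['tool_pos'],proj('side',sense()['tool_pos']),proj('top',sense()['tool_pos']))
E
```

```text
[447.62121971 356.87179679 176.09606813] [[241.05094478 221.23123482]] [[229.53277092 214.75613391]]
```

View pics/e.png

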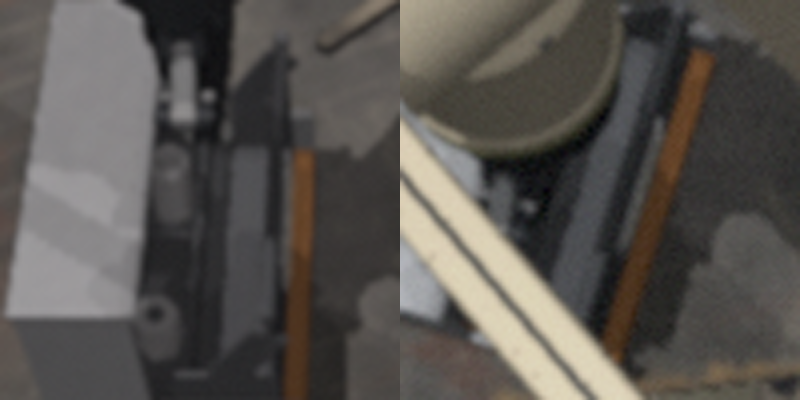

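The shut fingers hang just in front of the roof edge, with the tips at about side (236,220). They are over the gap behind the rim, with roughly 12 mm clear of the roof. Now descend and pull.

step_arm --targets '[{"dp": [-0.02,0,0.04],"angular": [0,0,0],"fingers": 1},{"dp": [-0.02,0,0.09],"angular": [0,0,0],"fingers": 1},{"dp": [-0.02,0,0.14],"angular": [0,0,0],"fingers": 1},{"dp": [-0.02,0,0.19],"angular": [0,0,0],"fingers": 1},{"dp": [-0.02,0,0.23],"angular": [0,0,0],"fingers": 1},{"dp": [-0.03,0,0.265],"angular": [0,0,0],"fingers": 1},{"dp": [-0.04,0,0.265],"angular": [0,0,0],"fingers": 1},{"dp": [-0.05,0,0.265],"angular": [0,0,0],"fingers": 1}]'

```text
time: 7.0
tool_pos: [443.2, 347.8, 122.6]
tcp_rot: [180.0, -0.0, 65.8]
ft_force: [-1.1, 0.5, 0.6]
finger_gap: 0.3
grip_force: 0.0
```

step_arm --targets '[{"dp": [-0.01,0,0],"angular": [0,0,0],"fingers": 1},{"dp": [-0.02,0,0],"angular": [0,0,0],"fingers": 1},{"dp": [-0.03,0,0],"angular": [0,0,0],"fingers": 1},{"dp": [-0.04,0,0],"angular": [0,0,0],"fingers": 1},{"dp": [-0.05,0,0],"angular": [0,0,0],"fingers": 1},{"dp": [-0.06,0,0],"angular": [0,0,0],"fingers": 1},{"dp": [-0.075,0,0],"angular": [0,0,0],"fingers": 1},{"dp": [-0.09,0,0.002],"angular": [0,0,0],"fingers": 1}]'

```text
time: 8.0
tool_pos: [436.2, 332.5, 122.6]
tcp_rot: [180.0, -0.2, 65.8]
ft_force: [2.2, 5.8, -0.1]
finger_gap: 0.1
grip_force: 3.0
```

step_arm --targets '[{"dp": [-0.02,0,0.001],"angular": [0,0,0],"fingers": 1},{"dp": [-0.037,0,0.004],"angular": [0,0,0],"fingers": 1},{"dp": [-0.055,0,0.008],"angular": [0,0,0],"fingers": 1},{"dp": [-0.072,0,0.012],"angular": [0,0,0],"fingers": 1},{"dp": [-0.09,0,0.017],"angular": [0,0,0],"fingers": 1},{"dp": [-0.108,0,0.023],"angular": [0,0,0],"fingers": 1},{"dp": [-0.126,0,0.029],"angular": [0,0,0],"fingers": 1},{"dp": [-0.144,0,0.036],"angular": [0,0,0],"fingers": 1}]'

```text
time: 9.0
tool_pos: [424.7, 306.6, 116.3]
tcp_rot: [179.9, -0.2, 65.8]
ft_force: [0.6, 5.6, 5.6]
finger_gap: 0.1
grip_force: 3.2
```

step_arm --targets '[{"dp": [-0.017,0,0.007],"angular": [0,0,0],"fingers": 1},{"dp": [-0.034,0,0.015],"angular": [0,0,0],"fingers": 1},{"dp": [-0.05,0,0.024],"angular": [0,0,0],"fingers": 1},{"dp": [-0.066,0,0.034],"angular": [0,0,0],"fingers": 1},{"dp": [-0.08,0,0.043],"angular": [0,0,0],"fingers": 1},{"dp": [-0.094,0,0.052],"angular": [0,0,0],"fingers": 1},{"dp": [-0.106,0,0.06],"angular": [0,0,0],"fingers": 1},{"dp": [-0.115,0,0.066],"angular": [0,0,0],"fingers": 1}]'

```text
time: 10.0
tool_pos: [415.2, 285.1, 102.8]
tcp_rot: [179.9, -0.2, 65.8]
ft_force: [-1.1, 3.6, 5.3]
finger_gap: 0.1
grip_force: 2.8
```

step_arm --targets '[{"dp": [-0.005,0,0.004],"angular": [0,0,0],"fingers": 1},{"dp": [-0.01,0,0.008],"angular": [0,0,0],"fingers": 1},{"dp": [-0.015,0,0.012],"angular": [0,0,0],"fingers": 1},{"dp": [-0.02,0,0.016],"angular": [0,0,0],"fingers": 1},{"dp": [-0.024,0,0.019],"angular": [0,0,0],"fingers": 1},{"dp": [-0.027,0,0.021],"angular": [0,0,0],"fingers": 1},{"dp": [-0.03,0,0.023],"angular": [0,0,0],"fingers": 1},{"dp": [-0.03,0,0.023],"angular": [0,0,0],"fingers": 1}]'

```text
time: 11.0
tool_pos: [415.0, 284.0, 102.0]
tcp_rot: [179.8, -0.7, 65.8]
ft_force: [-3.7, 17.3, 19.0]
finger_gap: 0.1
grip_force: 11.5
```

step_arm --targets '[{"dp": [0.04,0,-0.05],"angular": [0,0,0],"fingers": 1},{"dp": [0.08,0,-0.3],"angular": [0,0,0],"fingers": 1},{"dp": [0.06,0,-0.55],"angular": [0,0,0],"fingers": 1},{"dp": [-0.15,0.1,-0.7],"angular": [0,0,0],"fingers": 1},{"dp": [-0.35,0.2,-0.75],"angular": [0,0.05,0],"fingers": 1},{"dp": [-0.5,0.3,-0.75],"angular": [0,0.1,0],"fingers": 1},{"dp": [-0.6,0.35,-0.75],"angular": [0,0.16,0],"fingers": 1},{"dp": [-0.68,0.39,-0.75],"angular": [0,0.223,0],"fingers": 1}]'

```text
time: 12.0
tool_pos: [427.5, 122.2, 247.8]
tcp_rot: [179.7, -38.8, 65.9]
ft_force: [-0.9, -0.7, -1.4]
finger_gap: 0.0
grip_force: 0.0
```

```bash
python3 - <<'E'
from h import *
s=snapshot('side');t=snapshot('top')
print({k:sense()[k] for k in('tool_pos','tcp_rot','joint_pos')})
P={}
for n in ['bin_rim','bin_back','bush','bush_mid','spacer_mid','anvil','thumb']:
    for c in ('side','top'):
        P[n,c]=pinpoint(c,n)
        print(n,c,[(np.round(d['at'],1).tolist(),round(d['conf'],2)) for d in P[n,c]])
z=lambda i,r,c:cv2.resize(i[r:r+80,c:c+80],(400,400),interpolation=2)
cv2.imwrite('pics/f.png',np.hstack([z(s,210,200),z(t,180,190)]))
E
```

```text
{'tool_pos': array([427.19079281, 116.95595754, 244.08265782]), 'tcp_rot': array([-179.69346127,  -38.66791551,   64.84388976]), 'joint_pos': array([-23.75071519, -34.41586113, 127.75036864,  38.73357096,
        86.82577979,  -0.98847103])}
bin_rim side [([295.8, 235.4], 0.77)]
bin_rim top [([284.0, 234.1], 0.87)]
bin_back side [([231.5, 243.3], 0.93)]
bin_back top [([225.3, 218.8], 0.85)]
bush side [([242.1, 230.6], 0.72), ([172.7, 286.0], 0.62)]
bush top [([229.8, 200.9], 0.6), ([163.5, 231.8], 0.42)]
bush_mid side [([172.2, 282.5], 0.77), ([245.8, 226.8], 0.72), ([242.8, 233.3], 0.59)]
bush_mid top [([158.3, 227.0], 0.71), ([240.4, 199.6], 0.52)]
spacer_mid side [([240.7, 261.1], 0.74)]
spacer_mid top [([226.5, 240.3], 0.7)]
anvil side [([351.7, 233.7], 0.59)]
anvil top [([353.0, 219.6], 0.78)]
thumb side [([374.7, 197.6], 0.66)]
thumb top [([229.7, 201.0], 0.31)]
```

View pics/f.png

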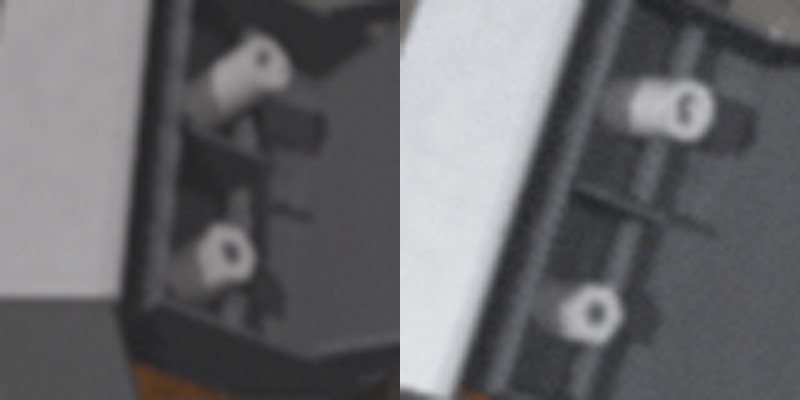

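Both parts still stand. The bush is in the far cell, with its top at side (253,222) and top (248,202). The spacer is in the near cell, at side (245,261) and top (228,243).

```bash
cat >> h.py <<'E'
yr=np.radians(65.8); X=np.array([np.cos(yr),np.sin(yr),0]);Y=np.array([-X[1],X[0],0]);PV=np.array([433,325.5,30.])
def binpt(x,y,z,th=.7):
    c,s=np.cos(th),np.sin(th); return PV+X*(x*c-z*s)+Y*y+np.array([0,0,x*s+z*c])
def torack(p):
    d=np.array(p)-PV; return np.array([d@X,d@Y,d[2]])
def tobin(p,th=.7):
    x,y,z=torack(p); c,s=np.cos(th),np.sin(th); return np.array([x*c+z*s,y,-x*s+z*c])
E
python3 - <<'E'
from h import *
for n,a,b in [('top',(253.5,222.3),(248,202)),('mid',(245.8,226.8),(240.4,199.6)),('rim',(295.8,235.4),(284,234.1)),('back',(231.5,243.3),(225.3,218.8)),('spacer',(240.7,261.1),(226.5,240.3))]:
    p,e=tri(a,b); print(n,p.round(1),round(e,1),tobin(p).round(1))
for q in [(67.5,-46,45),(67.5,-46,22.5),(67.5,-46,0),(0,0,112),(79,0,0)]:
    print(q,binpt(*q).round(1),proj('side',binpt(*q)).round(1),proj('top',binpt(*q)).round(1))
print({k:sense()[k] for k in('tool_pos','tcp_rot')})
E
```

```text
top [482.1 321.8 108. ] 0.7 [ 63.1 -46.3  48.9]
mid [494.7 337.2  84. ] 1.4 [ 62.3 -51.5  18.2]
rim [404.7 259.2 123.4] 3.2 [  5.   -1.4 117.9]
back [460.3 377.1  90.4] 9.4 [83.5 -3.8  8.6]
spacer [415.5 377.3  86. ] 2.7 [66.7 37.2 17. ]
(67.5, -46, 45) [484.2 327.3 107.9] [[250.6 222.5]] [[245.3 201.4]]
(67.5, -46, 22.5) [490.2 340.5  90.7] [[244.6 227.1]] [[239.1 201.3]]
(67.5, -46, 0) [496.1 353.7  73.5] [[238.7 231.5]] [[233.1 201.3]]
(0, 0, 112) [403.4 259.7 115.7] [[295.  237.9]] [[284.5 235.7]]
(79, 0, 0) [457.8 380.6  80.9] [[233.  247.4]] [[222.1 220.4]]
{'tool_pos': array([427.05443712, 123.79731867, 246.70630037]), 'tcp_rot': array([-179.8958373 ,  -38.47495384,   65.84362154])}
```

```bash
cat >> h.py <<'E'
from scipy.spatial.transform import Rotation as Ro
def mv(p,rpy,s=None):
    s=s or sense(); R0=Ro.from_euler('xyz',s['tcp_rot'],degrees=True)
    d=R0.inv().apply(np.array(p)-s['tool_pos'])/200
    w=(R0.inv()*Ro.from_euler('xyz',rpy,degrees=True)).as_rotvec()/np.pi
    return 'dp',d.round(3).tolist(),'ang',w.round(4).tolist()
E
python3 - <<'E'
from h import *
p=binpt(65.5,-46.5,100); print(p, mv(p,[180,-40.1,65.8])); print(sense()['tool_pos'],sense()['tcp_rot'])
E
```

```text
[469.54159967 293.37281813 148.68047724] ('dp', [0.369, -0.151, 0.919], 'ang', [-0.0007, 0.009, 0.0002])
[427.05443712 123.79731867 246.70630037] [-179.8958373   -38.47495384   65.84362154]
```

step_arm --targets '[{"dp": [0.07,-0.03,0.14],"angular": [0,0.003,0],"fingers": 0.58},{"dp": [0.14,-0.06,0.28],"angular": [0,0.006,0],"fingers": 0.58},{"dp": [0.2,-0.085,0.42],"angular": [0,0.009,0],"fingers": 0.58},{"dp": [0.26,-0.11,0.56],"angular": [0,0.009,0],"fingers": 0.58},{"dp": [0.31,-0.13,0.7],"angular": [0,0.009,0],"fingers": 0.58},{"dp": [0.35,-0.145,0.82],"angular": [0,0.009,0],"fingers": 0.58},{"dp": [0.369,-0.151,0.9],"angular": [0,0.009,0],"fingers": 0.58},{"dp": [0.369,-0.151,0.919],"angular": [0,0.009,0],"fingers": 0.58}]'

```text
time: 13.8
tool_pos: [469.2, 293.4, 147.8]
tcp_rot: [-179.8, -40.1, 65.8]
ft_force: [0.2, 0.4, -0.3]
finger_gap: 35.9
grip_force: 0.0
```

```bash
python3 - <<'E'
from h import *
s=snapshot('side');t=snapshot('top')
z=lambda i,r,c:cv2.resize(i[r:r+80,c:c+80],(400,400),interpolation=2)
cv2.imwrite('pics/g.png',np.hstack([z(s,190,220),z(t,165,215)]))
st=sense();print(st['tool_pos'],st['tcp_rot'],st['finger_gap'],st['joint_pos'].round(0),tobin(st['tool_pos']))
print(proj('side',st['tool_pos']),proj('top',st['tool_pos']))
print(mv(binpt(65.5,-46.5,18),[180,-40.1,65.8]))
E
```

```text
[469.65585924 292.75527608 148.43896673] [-179.83897577  -40.07641488   65.75740337] 35.793471127684775 [  4. -20. 129.  42.  58.   9.] [ 64.94942345 -46.85736316 100.14797907]
[[267.20691077 210.65489399]] [[262.71477782 201.699511  ]]
('dp', [0.003, -0.001, 0.411], 'ang', [-0.0007, 0.0001, -0.0002])
```

View pics/g.png

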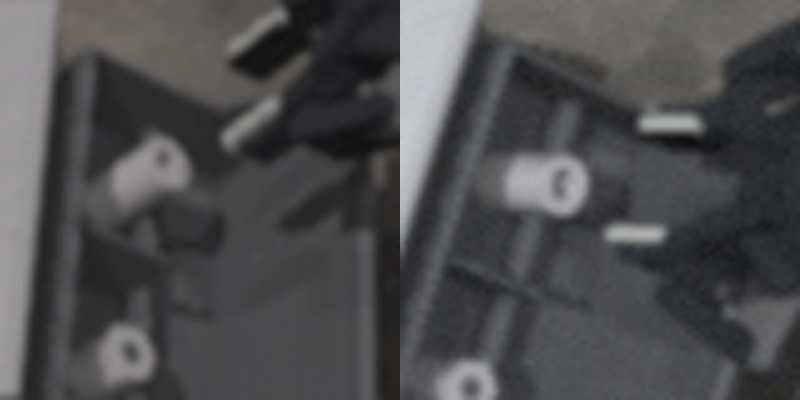

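The open fingers are straight in line with the bush. Their tips are at about side (266,210) and the bush top at side (254,224). In the top view, the bush axis is at row 201.6 and the fingers' midpoint at row 200.6. Now I'll slide down along the axis.

step_arm --targets '[{"dp": [0,-0.002,0.06],"angular": [0,0,0],"fingers": 0.58},{"dp": [0,-0.004,0.12],"angular": [0,0,0],"fingers": 0.58},{"dp": [0,-0.004,0.18],"angular": [0,0,0],"fingers": 0.58},{"dp": [0,-0.004,0.24],"angular": [0,0,0],"fingers": 0.58},{"dp": [0,-0.004,0.3],"angular": [0,0,0],"fingers": 0.58},{"dp": [0,-0.004,0.35],"angular": [0,0,0],"fingers": 0.58},{"dp": [0,-0.004,0.385],"angular": [0,0,0],"fingers": 0.58},{"dp": [0,-0.004,0.4],"angular": [0,0,0],"fingers": 0.58}]'

```text
time: 14.9
tool_pos: [490.2, 340.3, 87.1]
tcp_rot: [-179.9, -40.1, 65.8]
ft_force: [0.5, -0.4, 1.1]
finger_gap: 35.5
grip_force: 0.0
```

step_arm --targets '[{"dp": [0,0,0],"angular": [0,0,0],"fingers": 0.64},{"dp": [0,0,0],"angular": [0,0,0],"fingers": 0.68},{"dp": [0,0,0],"angular": [0,0,0],"fingers": 0.72},{"dp": [0,0,0],"angular": [0,0,0],"fingers": 0.8},{"dp": [0,0,0],"angular": [0,0,0],"fingers": 1},{"dp": [0,0,0],"angular": [0,0,0],"fingers": 1},{"dp": [0,0,0],"angular": [0,0,0],"fingers": 1},{"dp": [0,0,0],"angular": [0,0,0],"fingers": 1}]' --newtons 30

```text
time: 15.9
tool_pos: [490.6, 340.1, 87.9]
tcp_rot: [-179.9, -40.1, 65.8]
ft_force: [-1.7, -2.1, 4.3]
finger_gap: 22.8
grip_force: 29.6
```

step_arm --targets '[{"dp": [0,0,-0.03],"angular": [0,0,0],"fingers": 1},{"dp": [0,0,-0.09],"angular": [0,0,0],"fingers": 1},{"dp": [0,0,-0.17],"angular": [0,0,0],"fingers": 1},{"dp": [0,0,-0.27],"angular": [0,0,0],"fingers": 1},{"dp": [0,0,-0.37],"angular": [0,0,0],"fingers": 1},{"dp": [0,0,-0.47],"angular": [0,0,0],"fingers": 1},{"dp": [0,0,-0.55],"angular": [0,0,0],"fingers": 1},{"dp": [0,0,-0.6],"angular": [0,0,0],"fingers": 1}]'

```text
time: 16.9
tool_pos: [458.5, 268.7, 180.0]
tcp_rot: [-180.0, -40.1, 65.8]
ft_force: [-0.4, 0.5, -1.0]
finger_gap: 22.8
grip_force: 29.5
```

```bash
python3 - <<'E'
from h import *
s=snapshot('side');t=snapshot('top')
st=sense();print(st['tool_pos'],st['tcp_rot'],st['finger_gap'],st['joint_pos'].round(0))
a=proj('side',st['tool_pos'])[0].astype(int);b=proj('top',st['tool_pos'])[0].astype(int);print(a,b)
z=lambda i,p:cv2.resize(i[p[1]-35:p[1]+45,p[0]-40:p[0]+40],(400,400),interpolation=2)
cv2.imwrite('pics/i.png',np.hstack([z(s,a),z(t,b)]))
for c in('side','top'):
  for n in('anvil','thumb'): print(c,n,[(np.round(d['at'],1).tolist(),round(d['conf'],2)) for d in pinpoint(c,n)])
E
```

```text
[459.03613777 268.89366152 180.26137378] [179.99899916 -40.12435792  65.78852717] 23.175144009476675 [  1. -26. 129.  41.  64.  10.]
[279 200] [275 201]
side anvil [([351.8, 232.3], 0.63)]
side thumb [([375.2, 198.4], 0.49)]
top anvil [([355.7, 216.2], 0.69)]
top thumb []
```

View pics/i.png

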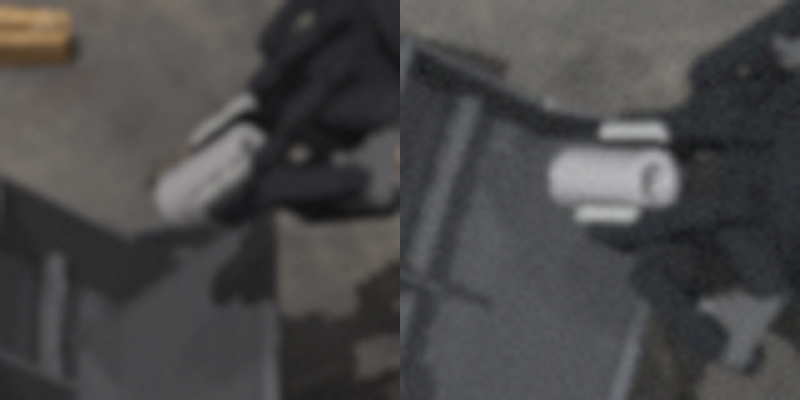

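The bush is held in line with the tool and clear of the bin, at about side (279,200) and top (275,201).

```bash
cat >> h.py <<'E'
E
python3 - <<'E'
from h import *
a1=onz('side',(352.5,232.4),18);a2=onz('top',(354.7,218.2),18);print(a1,a2)
A=(a1+a2)/2; ya=np.array([-.168,.986,0]); xa=np.array([.986,.168,0])
print(A, A-27*ya)
print(mv([431.5,71.4,110],[180,0,99.7]))
E
```

```text
[417.65912229 100.09540733  18.        ] [433.96062692  99.08270516  18.        ]
[425.80987461  99.58905625  18.        ] [430.34587461  72.96705625  18.        ]
('dp', [-0.955, 0.284, -0.356], 'ang', [0.065, -0.2162, -0.1806])
```

step_arm --targets '[{"dp": [-0.15,0.04,-0.05],"angular": [0,0,0],"fingers": 1},{"dp": [-0.3,0.09,-0.11],"angular": [0.01,-0.036,-0.03],"fingers": 1},{"dp": [-0.45,0.13,-0.16],"angular": [0.022,-0.072,-0.06],"fingers": 1},{"dp": [-0.6,0.18,-0.22],"angular": [0.033,-0.108,-0.09],"fingers": 1},{"dp": [-0.73,0.22,-0.27],"angular": [0.043,-0.144,-0.12],"fingers": 1},{"dp": [-0.84,0.25,-0.31],"angular": [0.054,-0.18,-0.15],"fingers": 1},{"dp": [-0.92,0.275,-0.34],"angular": [0.065,-0.2162,-0.1806],"fingers": 1},{"dp": [-0.955,0.284,-0.356],"angular": [0.065,-0.2162,-0.1806],"fingers": 1}]'

```text
time: 18.2
tool_pos: [431.5, 72.3, 109.8]
tcp_rot: [-180.0, -0.0, 99.9]
ft_force: [-0.7, -0.1, -0.6]
finger_gap: 23.3
grip_force: 29.5
```

```bash
python3 - <<'E'
from h import *
print(mv([431,72,43],[180,0,99.7])); st=sense(); print(st['tool_pos'],st['tcp_rot'])
E
```

```text
('dp', [-0.001, -0.003, 0.334], 'ang', [-0.0001, -0.0002, 0.0009])
[431.48383016  72.34507196 109.8161084 ] [-1.79985249e+02 -3.66670051e-02  9.98618825e+01]
```

step_arm --targets '[{"dp": [0,0,0.04],"angular": [0,0,0],"fingers": 1},{"dp": [0,0,0.08],"angular": [0,0,0],"fingers": 1},{"dp": [0,0,0.12],"angular": [0,0,0],"fingers": 1},{"dp": [0,0,0.16],"angular": [0,0,0],"fingers": 1},{"dp": [0,0,0.19],"angular": [0,0,0],"fingers": 1},{"dp": [0,0,0.21],"angular": [0,0,0],"fingers": 1},{"dp": [0,0,0.23],"angular": [0,0,0],"fingers": 1},{"dp": [0,0,0.25],"angular": [0,0,0],"fingers": 1}]'

```text
time: 19.2
tool_pos: [432.1, 71.2, 60.6]
tcp_rot: [179.9, 0.0, 99.7]
ft_force: [0.2, 0.8, -0.7]
finger_gap: 23.0
grip_force: 29.5
```

```bash
python3 - <<'E'
from h import *
s=snapshot('side');t=snapshot('top')
st=sense();p=st['tool_pos'];print(p)
for c in('side','top'):
  print(c,'tcp',proj(c,p).round(1),'base',proj(c,p-[0,0,18]).round(1),'target on board',proj(c,[p[0],p[1],18]).round(1))
  for n in('anvil','bush','bush_mid'): print(c,n,[(np.round(d['at'],1).tolist(),round(d['conf'],2)) for d in pinpoint(c,n)])
z=lambda i,r,c:cv2.resize(i[r:r+70,c:c+70],(400,400),interpolation=2)
cv2.imwrite('pics/j.png',np.hstack([z(s,185,320),z(t,180,330)]))
E
```

```text
[431.67186293  71.21264527  60.26419134]
side tcp [[362.5 213.4]] base [[361.4 217.9]] target on board [[359.9 223.9]]
side anvil [([353.4, 229.8], 0.73)]
side bush [([360.8, 218.5], 0.72), ([176.4, 284.7], 0.71)]
side bush_mid [([232.8, 243.4], 0.71), ([171.7, 280.1], 0.58), ([363.8, 213.5], 0.54)]
top tcp [[371.  213.7]] base [[369.4 215.3]] target on board [[367.4 217.4]]
top anvil [([353.6, 216.3], 0.78)]
top bush [([162.2, 231.3], 0.6), ([365.7, 216.8], 0.41)]
top bush_mid [([159.1, 229.2], 0.45), ([371.0, 211.7], 0.37)]
```

View pics/j.png

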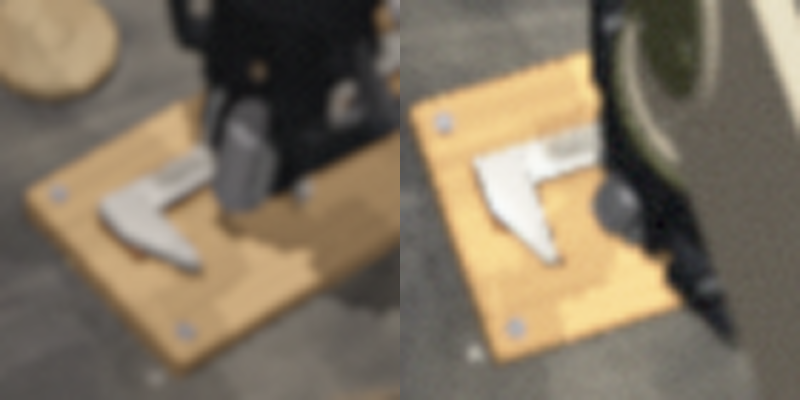

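```bash
python3 - <<'E'
from h import *
ya=np.array([-.168,.986]); xa=np.array([.986,.168]); p=np.array([431.67,71.21])
for c,o,f in(('side',(320,185),dict(corner=(163,212),tip=(203,262),mtip=(303,187))),('top',(330,180),dict(corner=(530,178),tip=(560,260)))):
  for n,uv in f.items():
    w=onz(c,(o[0]+uv[0]/5.714-.4,o[1]+uv[1]/5.714-.4),31)[:2]
    print(c,n,w.round(1),'bush rel: x',((p-w)@xa).round(1),'y',((p-w)@ya).round(1))
  # camera bias check: base centre seen vs predicted handled by eye
E
```

```text
side corner [441.8  99.9] bush rel: x -14.8 y -26.6
side tip [412.9  97.6] bush rel: x 14.1 y -29.2
side mtip [428.2  40. ] bush rel: x 8.6 y 30.2
top corner [426.9 -48.5] bush rel: x 24.8 y 117.2
top tip [394.1 -53.6] bush rel: x 58.0 y 116.7
```

The bush hovers between the jaws, its base at about side (362,219). The fixed jaw tip is at side (355,231) and the moving one at side (373,217). Relative to the anvil it reads x ≈ 0 ± 5 mm and y ≈ -27 mm, so I'll lower it.

step_arm --targets '[{"dp": [0,0,0.02],"angular": [0,0,0],"fingers": 1},{"dp": [0,0,0.04],"angular": [0,0,0],"fingers": 1},{"dp": [0,0,0.06],"angular": [0,0,0],"fingers": 1},{"dp": [0,0,0.075],"angular": [0,0,0],"fingers": 1},{"dp": [0,0,0.09],"angular": [0,0,0],"fingers": 1},{"dp": [0,0,0.1],"angular": [0,0,0],"fingers": 1},{"dp": [0,0,0.105],"angular": [0,0,0],"fingers": 1},{"dp": [0,0,0.105],"angular": [0,0,0],"fingers": 1}]'

```text
time: 20.6
tool_pos: [432.0, 71.2, 39.7]
tcp_rot: [179.9, 0.0, 99.7]
ft_force: [1.0, 0.2, -0.2]
finger_gap: 23.1
grip_force: 29.5
```

step_arm --targets '[{"dp": [0,0,0.002],"angular": [0,0,0],"fingers": 1},{"dp": [0,0,0.004],"angular": [0,0,0],"fingers": 1},{"dp": [0,0,0.006],"angular": [0,0,0],"fingers": 1},{"dp": [0,0,0.008],"angular": [0,0,0],"fingers": 1},{"dp": [0,0,0.01],"angular": [0,0,0],"fingers": 1},{"dp": [0,0,0.012],"angular": [0,0,0],"fingers": 1},{"dp": [0,0,0.014],"angular": [0,0,0],"fingers": 1},{"dp": [0,0,0.014],"angular": [0,0,0],"fingers": 1}]'

```text
time: 21.6
tool_pos: [431.9, 71.2, 36.9]
tcp_rot: [179.9, 0.0, 99.7]
ft_force: [0.6, -0.3, -0.3]
finger_gap: 22.9
grip_force: 29.5
```

step_arm --targets '[{"dp": [0,0,0.002],"angular": [0,0,0],"fingers": 1},{"dp": [0,0,0.004],"angular": [0,0,0],"fingers": 1},{"dp": [0,0,0.006],"angular": [0,0,0],"fingers": 1},{"dp": [0,0,0.008],"angular": [0,0,0],"fingers": 1},{"dp": [0,0,0.01],"angular": [0,0,0],"fingers": 1},{"dp": [0,0,0.01],"angular": [0,0,0],"fingers": 1},{"dp": [0,0,0.01],"angular": [0,0,0],"fingers": 1},{"dp": [0,0,0.01],"angular": [0,0,0],"fingers": 1}]'

```text
time: 22.6
tool_pos: [432.0, 71.2, 34.9]
tcp_rot: [179.9, 0.0, 99.7]
ft_force: [0.1, 0.3, -0.1]
finger_gap: 23.4
grip_force: 29.5
```

step_arm --targets '[{"dp": [0,0,0.002],"angular": [0,0,0],"fingers": 1},{"dp": [0,0,0.004],"angular": [0,0,0],"fingers": 1},{"dp": [0,0,0.006],"angular": [0,0,0],"fingers": 1},{"dp": [0,0,0.008],"angular": [0,0,0],"fingers": 1},{"dp": [0,0,0.01],"angular": [0,0,0],"fingers": 1},{"dp": [0,0,0.012],"angular": [0,0,0],"fingers": 1},{"dp": [0,0,0.012],"angular": [0,0,0],"fingers": 1},{"dp": [0,0,0.012],"angular": [0,0,0],"fingers": 1}]'

```text
time: 23.6
tool_pos: [432.3, 71.4, 34.4]
tcp_rot: [179.9, -0.0, 99.7]
ft_force: [-12.3, 1.5, 23.0]
finger_gap: 23.1
grip_force: 32.0
```

step_arm --targets '[{"dp": [0,0,-0.004],"angular": [0,0,0],"fingers": 1},{"dp": [0,0,-0.008],"angular": [0,0,0],"fingers": 1},{"dp": [0,0,-0.009],"angular": [0,0,0],"fingers": 1},{"dp": [0,0,-0.009],"angular": [0,0,0],"fingers": 0.7},{"dp": [0,0,-0.009],"angular": [0,0,0],"fingers": 0.65},{"dp": [0,0,-0.009],"angular": [0,0,0],"fingers": 0.6},{"dp": [0,0,-0.009],"angular": [0,0,0],"fingers": 0.55},{"dp": [0,0,-0.009],"angular": [0,0,0],"fingers": 0.52}]' --newtons 20

```text
time: 24.6
tool_pos: [431.9, 71.2, 34.2]
tcp_rot: [179.9, 0.0, 99.7]
ft_force: [-0.8, 0.5, -0.3]
finger_gap: 41.0
grip_force: 0.0
```

step_arm --targets '[{"dp": [0,0,-0.06],"angular": [0,0,0],"fingers": 0.52},{"dp": [0,0,-0.15],"angular": [0,0,0],"fingers": 0.52},{"dp": [0,0,-0.25],"angular": [0,0,0],"fingers": 0.52},{"dp": [-0.05,0.02,-0.35],"angular": [0,0,0],"fingers": 0.52},{"dp": [-0.2,0.05,-0.38],"angular": [0,0,0],"fingers": 1},{"dp": [-0.35,0.09,-0.38],"angular": [0,0,0],"fingers": 1},{"dp": [-0.5,0.12,-0.38],"angular": [0,0,0],"fingers": 1},{"dp": [-0.55,0.134,-0.38],"angular": [0,0,0],"fingers": 1}]'

```text
time: 25.6
tool_pos: [477.6, -34.1, 111.4]
tcp_rot: [179.9, 0.0, 99.6]
ft_force: [-0.3, 0.9, -0.2]
finger_gap: 0.1
grip_force: 0.0
```

```bash
python3 - <<'E'
from h import *
s=snapshot('side');t=snapshot('top')
st=sense();print(st['tool_pos'],st['tcp_rot'])
P={}
for n in('anvil','bush','bush_mid','thumb'):
  for c in('side','top'):
    P[n,c]=[d['at'] for d in pinpoint(c,n) if d['at'][0]>320]; print(n,c,np.round(P[n,c],1).tolist())
for c in('side','top'):
  for n,z in(('anvil',18),('bush',18),('bush_mid',40.5),('thumb',44)):
    if P[n,c]: print(c,n,onz(c,P[n,c][0],z).round(1))
print('pred bush',[proj(c,[[432,71,18],[432,71,40.5],[432,71,63]]).round(1).tolist() for c in('side','top')])
z=lambda i,r,c:cv2.resize(i[r:r+70,c:c+70],(400,400),interpolation=2)
cv2.imwrite('pics/k.png',np.hstack([z(s,180,325),z(t,170,340)]))
E
```

```text
[477.20620026 -33.29349189 110.91734304] [1.79896857e+02 8.80325460e-03 9.96118053e+01]
anvil side [[351.2, 233.3]]
anvil top [[355.3, 217.5]]
bush side [[357.5, 226.1]]
bush top [[365.1, 215.9]]
bush_mid side [[361.1, 218.8]]
bush_mid top [[369.3, 215.7]]
thumb side [[374.3, 197.5], [357.0, 225.9]]
thumb top [[388.4, 198.4]]
side anvil [416.7 104.2  18. ]
side bush [428.5  80.   18. ]
side bush_mid [430.7  72.2  40.5]
side thumb [470.8  11.2  44. ]
top anvil [435.3  97.5  18. ]
top bush [435.7  75.5  18. ]
top bush_mid [431.2  71.2  40.5]
top thumb [462.1  24.   44. ]
pred bush [[[360.0, 223.7], [361.3, 218.2], [362.6, 212.5]], [[367.4, 217.3], [369.3, 215.3], [371.3, 213.3]]]
```

View pics/k.png

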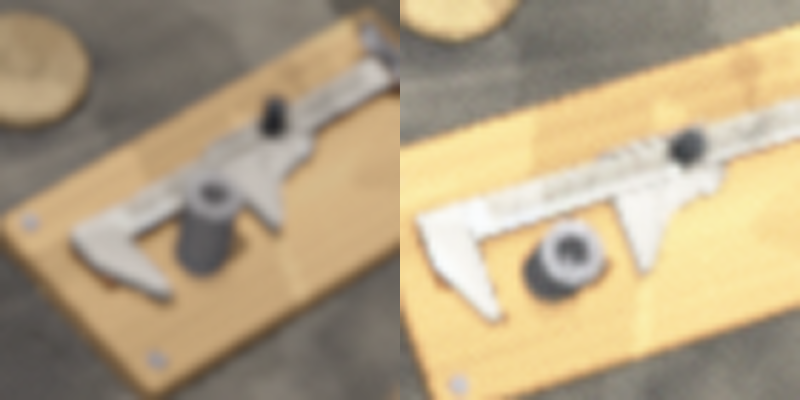

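The bush stands upright between the jaws, at side (361,219) and top (369,215). The thumbscrew is free at side (373,199) and top (389,197). Now I'll go down behind it.

step_arm --targets '[{"dp": [0.05,0,0.04],"angular": [0,0,0],"fingers": 1},{"dp": [0.05,0,0.1],"angular": [0,0,0],"fingers": 1},{"dp": [0.05,0,0.16],"angular": [0,0,0],"fingers": 1},{"dp": [0.05,0,0.22],"angular": [0,0,0],"fingers": 1},{"dp": [0.05,0,0.28],"angular": [0,0,0],"fingers": 1},{"dp": [0.05,0,0.33],"angular": [0,0,0],"fingers": 1},{"dp": [0.05,0,0.36],"angular": [0,0,0],"fingers": 1},{"dp": [0.05,0,0.36],"angular": [0,0,0],"fingers": 1}]'

```text
time: 27.1
tool_pos: [474.9, -22.8, 37.8]
tcp_rot: [180.0, -0.0, 99.7]
ft_force: [0.6, 0.6, -0.7]
finger_gap: 0.1
grip_force: 0.0
```

step_arm --targets '[{"dp": [0.015,0,0],"angular": [0,0,0],"fingers": 1},{"dp": [0.03,0,0],"angular": [0,0,0],"fingers": 1},{"dp": [0.045,0,0],"angular": [0,0,0],"fingers": 1},{"dp": [0.06,0,0],"angular": [0,0,0],"fingers": 1},{"dp": [0.075,0,0],"angular": [0,0,0],"fingers": 1},{"dp": [0.09,0,0],"angular": [0,0,0],"fingers": 1},{"dp": [0.105,0,0],"angular": [0,0,0],"fingers": 1},{"dp": [0.12,0,0],"angular": [0,0,0],"fingers": 1}]'

```text
time: 28.1
tool_pos: [471.2, 1.0, 38.3]
tcp_rot: [179.9, 0.0, 99.7]
ft_force: [0.1, -0.5, 0.2]
finger_gap: -0.2
grip_force: 0.0
```

step_arm --targets '[{"dp": [0.012,0,0],"angular": [0,0,0],"fingers": 1},{"dp": [0.024,0,0],"angular": [0,0,0],"fingers": 1},{"dp": [0.036,0,0],"angular": [0,0,0],"fingers": 1},{"dp": [0.048,0,0],"angular": [0,0,0],"fingers": 1},{"dp": [0.06,0,0],"angular": [0,0,0],"fingers": 1},{"dp": [0.07,0,0],"angular": [0,0,0],"fingers": 1},{"dp": [0.08,0,0],"angular": [0,0,0],"fingers": 1},{"dp": [0.09,0,0],"angular": [0,0,0],"fingers": 1}]'

```text
time: 29.1
tool_pos: [468.2, 18.7, 38.3]
tcp_rot: [179.9, 0.0, 99.7]
ft_force: [0.1, -0.1, -0.3]
finger_gap: 0.2
grip_force: 0.2
```

```bash
python3 - <<'E'
from h import *
snapshot('side')
for n in('thumb','bush_mid','anvil'): print(n,[(np.round(d['at'],1).tolist(),round(d['conf'],2)) for d in pinpoint('side',n) if d['at'][0]>320])
p=np.array(sense()['tool_pos']); print(p, ((p-[427,98,0])[:2]@np.array([[.986,-.168],[.168,.986]])).round(1), sense()['ft_force'])
print(proj('side',[p-[-17*.168,-17*.986,0]]))
E
```

```text
thumb [([369.4, 202.6], 0.4)]
bush_mid [([360.0, 220.4], 0.67)]
anvil [([350.4, 231.6], 0.7)]
[468.13263846  18.60301758  38.31419337] [ 27.2 -85.2] [-1.33337564 -0.19895926  0.5280624 ]
[[365.43819692 202.12763396]]
```

step_arm --targets '[{"dp": [0.006,0,0],"angular": [0,0,0],"fingers": 1},{"dp": [0.012,0,0],"angular": [0,0,0],"fingers": 1},{"dp": [0.018,0,0],"angular": [0,0,0],"fingers": 1},{"dp": [0.023,0,0],"angular": [0,0,0],"fingers": 1},{"dp": [0.028,0,0],"angular": [0,0,0],"fingers": 1},{"dp": [0.033,0,0],"angular": [0,0,0],"fingers": 1},{"dp": [0.037,0,0],"angular": [0,0,0],"fingers": 1},{"dp": [0.04,0,0],"angular": [0,0,0],"fingers": 1}]'

```text
time: 30.3
tool_pos: [466.8, 26.5, 38.4]
tcp_rot: [179.9, 0.0, 99.7]
ft_force: [1.0, 0.2, 0.0]
finger_gap: 0.0
grip_force: 0.3
```

step_arm --targets '[{"dp": [0.0015,0,0],"angular": [0,0,0],"fingers": 1},{"dp": [0.003,0,0],"angular": [0,0,0],"fingers": 1},{"dp": [0.0045,0,0],"angular": [0,0,0],"fingers": 1},{"dp": [0.006,0,0],"angular": [0,0,0],"fingers": 1},{"dp": [0.0075,0,0],"angular": [0,0,0],"fingers": 1},{"dp": [0.009,0,0],"angular": [0,0,0],"fingers": 1},{"dp": [0.01,0,0],"angular": [0,0,0],"fingers": 1},{"dp": [0.01,0,0],"angular": [0,0,0],"fingers": 1}]'

```text
time: 31.3
tool_pos: [466.5, 28.4, 38.3]
tcp_rot: [179.9, 0.0, 99.7]
ft_force: [-0.4, -0.2, 0.0]
finger_gap: -0.2
grip_force: 0.2
```

Now 2 mm per call until I feel contact.

step_arm --targets '[{"dp": [0.0015,0,0],"angular": [0,0,0],"fingers": 1},{"dp": [0.003,0,0],"angular": [0,0,0],"fingers": 1},{"dp": [0.0045,0,0],"angular": [0,0,0],"fingers": 1},{"dp": [0.006,0,0],"angular": [0,0,0],"fingers": 1},{"dp": [0.0075,0,0],"angular": [0,0,0],"fingers": 1},{"dp": [0.009,0,0],"angular": [0,0,0],"fingers": 1},{"dp": [0.01,0,0],"angular": [0,0,0],"fingers": 1},{"dp": [0.01,0,0],"angular": [0,0,0],"fingers": 1}]'

```text
time: 32.3
tool_pos: [466.2, 30.4, 38.4]
tcp_rot: [179.9, 0.0, 99.7]
ft_force: [-0.8, -0.1, -0.5]
finger_gap: -0.1
grip_force: 0.2
```

step_arm --targets '[{"dp": [0.0015,0,0],"angular": [0,0,0],"fingers": 1},{"dp": [0.003,0,0],"angular": [0,0,0],"fingers": 1},{"dp": [0.0045,0,0],"angular": [0,0,0],"fingers": 1},{"dp": [0.006,0,0],"angular": [0,0,0],"fingers": 1},{"dp": [0.0075,0,0],"angular": [0,0,0],"fingers": 1},{"dp": [0.009,0,0],"angular": [0,0,0],"fingers": 1},{"dp": [0.01,0,0],"angular": [0,0,0],"fingers": 1},{"dp": [0.01,0,0],"angular": [0,0,0],"fingers": 1}]'

```text
time: 33.3
tool_pos: [465.8, 32.3, 38.4]
tcp_rot: [179.9, 0.0, 99.7]
ft_force: [1.5, -0.9, -0.7]
finger_gap: 0.3
grip_force: 0.2
```

step_arm --targets '[{"dp": [0.0015,0,0],"angular": [0,0,0],"fingers": 1},{"dp": [0.003,0,0],"angular": [0,0,0],"fingers": 1},{"dp": [0.0045,0,0],"angular": [0,0,0],"fingers": 1},{"dp": [0.006,0,0],"angular": [0,0,0],"fingers": 1},{"dp": [0.0075,0,0],"angular": [0,0,0],"fingers": 1},{"dp": [0.009,0,0],"angular": [0,0,0],"fingers": 1},{"dp": [0.01,0,0],"angular": [0,0,0],"fingers": 1},{"dp": [0.01,0,0],"angular": [0,0,0],"fingers": 1}]'

```text
time: 34.3
tool_pos: [465.5, 34.3, 38.3]
tcp_rot: [179.9, 0.0, 99.7]
ft_force: [0.9, 0.1, 0.9]
finger_gap: -0.0
grip_force: 0.3
```

step_arm --targets '[{"dp": [0.0015,0,0],"angular": [0,0,0],"fingers": 1},{"dp": [0.003,0,0],"angular": [0,0,0],"fingers": 1},{"dp": [0.0045,0,0],"angular": [0,0,0],"fingers": 1},{"dp": [0.006,0,0],"angular": [0,0,0],"fingers": 1},{"dp": [0.0075,0,0],"angular": [0,0,0],"fingers": 1},{"dp": [0.009,0,0],"angular": [0,0,0],"fingers": 1},{"dp": [0.01,0,0],"angular": [0,0,0],"fingers": 1},{"dp": [0.01,0,0],"angular": [0,0,0],"fingers": 1}]'

```text
time: 35.3
tool_pos: [465.4, 35.2, 38.5]
tcp_rot: [179.9, 0.1, 99.7]
ft_force: [2.0, -8.4, -0.4]
finger_gap: -0.3
grip_force: 4.3
```

```bash
python3 - <<'E'
from h import *
snapshot('side');snapshot('top')
for c in('side','top'):
  for n in('thumb','bush_mid','bush','anvil'): print(c,n,[(np.round(d['at'],1).tolist(),round(d['conf'],2)) for d in pinpoint(c,n) if d['at'][0]>320])
print(sense()['tool_pos'],sense()['ft_force'],sense()['time'])
for c in ('side','top'):print(proj(c,[[425.5,98+3,40.5],[429,86.2,40.5],[428,88,18]]))
E
```

```text
side thumb [([361.5, 204.9], 0.49)]
side bush_mid [([358.0, 222.6], 0.72)]
side bush []
side anvil [([351.8, 231.9], 0.89)]
top thumb [([376.6, 199.5], 0.58)]
top bush_mid [([360.7, 218.6], 0.69)]
top bush [([353.8, 220.0], 0.51)]
top anvil [([351.6, 219.2], 0.73), ([376.2, 200.0], 0.46)]
[465.41618446  35.23174072  38.43255327] [ 2.38005341 -8.24529805 -0.26640755] 35.8
[[351.67116452 224.6261953 ]
 [356.37193623 221.36384744]
 [354.69519309 227.39743015]]
[[356.13678307 220.25187866]
 [362.63274581 217.68652238]
 [360.14412636 220.14650398]]
```

I feel 8.5 N, so the bush is clamped. Backing off and lifting away.

step_arm --targets '[{"dp": [-0.01,0,0],"angular": [0,0,0],"fingers": 1},{"dp": [-0.03,0,0],"angular": [0,0,0],"fingers": 1},{"dp": [-0.07,0,0],"angular": [0,0,0],"fingers": 1},{"dp": [-0.12,0,0],"angular": [0,0,0],"fingers": 1},{"dp": [-0.15,0,-0.1],"angular": [0,0,0],"fingers": 1},{"dp": [-0.2,0,-0.25],"angular": [0,0,0],"fingers": 1},{"dp": [-0.3,0,-0.4],"angular": [0,0,0],"fingers": 1},{"dp": [-0.4,0,-0.5],"angular": [0,0,0],"fingers": 1}]'

```text
time: 36.8
tool_pos: [479.2, -43.7, 140.0]
tcp_rot: [179.8, 0.0, 99.7]
ft_force: [0.7, -0.2, 0.1]
finger_gap: 0.1
grip_force: 0.0
```

```bash
python3 - <<'E'
from h import *
s=snapshot('side');t=snapshot('top')
z=lambda i,r,c:cv2.resize(i[r:r+70,c:c+70],(400,400),interpolation=2)
cv2.imwrite('pics/l.png',np.hstack([z(s,185,325),z(t,175,335)]))
for c in('side','top'):
  for n in('thumb','bush_mid','bush','spacer_mid'): print(c,n,[np.round(d['at'],1).tolist() for d in pinpoint(c,n)])
print(sense()['tool_pos'])
E
```

```text
side thumb [[365.8, 201.8]]
side bush_mid [[356.6, 225.8], [172.6, 279.9]]
side bush [[175.8, 285.3], [356.1, 229.0]]
side spacer_mid [[242.0, 261.6]]
top thumb [[376.0, 202.4], [226.5, 220.7]]
top bush_mid [[361.8, 217.7], [156.2, 228.7], [250.2, 232.0], [357.9, 220.3]]
top bush [[357.9, 222.0], [160.8, 233.2]]
top spacer_mid [[223.9, 242.7], [226.0, 217.6]]
[477.83575213 -42.00128543 137.40026209]
```

```bash
python3 - <<'E'
from h import *
for c in('side','top'):
  snapshot(c)
  for n in('bush_mid','thumb'): 
    for _ in range(2):
      print(c,n,[np.round(d['at'],1).tolist() for d in pinpoint(c,n) if d['at'][0]>320])
  for d in masks_of(c,'bush'):
    if d['at'][0]<320: continue
    v,u=np.nonzero(d['pixels']); print(c,'mask',u.min(),u.max(),v.min(),v.max(),len(u),np.round(d['at'],1), np.linalg.eigh(np.cov(u,v))[1][:,1])
  for zz in(18,63):
    a=np.linspace(0,6.28,40); q=proj(c,np.c_[429.5+12*np.cos(a),86+12*np.sin(a),0*a+zz]); print('model',zz,q.min(0).round(1),q.max(0).round(1))
print(onz('top',(376,201),44),onz('side',(365,202),44),sense()['time'])
E
```

```text
side bush_mid [[356.2, 225.1]]
side bush_mid [[356.2, 225.1]]
side thumb [[361.0, 202.6]]
side thumb [[361.0, 202.6]]
side mask 351 362 211 230 174 [358.6 220.7] [-0.08813523  0.99610852]
model 18 [350.1 222.6] [360.1 230.8]
model 63 [352.4 211.4] [362.8 219.7]
top bush_mid [[358.9, 217.5]]
top bush_mid [[358.9, 217.5]]
top thumb [[374.7, 201.5]]
top thumb [[374.7, 201.5]]
top mask 367 381 197 214 111 [375.2 208.6] [-0.59782061  0.80162991]
top mask 356 368 212 224 113 [359.2 219.8] [-0.65655018  0.75428235]
model 18 [355.5 214. ] [366.4 224.8]
model 63 [358.8 209.8] [370.2 221.1]
[460.23492008  51.79323661  44.        ] [468.27530111  39.24584616  44.        ] 37.9
```

```bash
python3 -c "
from bench import *
print(hand_in())"
```

```text
the job is handed in; nothing more can be done
None
```

I handed the job in at about 38 s; the hand-in returned no verdict. The bush stands upright on the board, with the moving jaw closed on it until I felt about 8.5 N. I checked the final pose by network mask, not by eye. The spacer was still in its cell.

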